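# Hold the tea drawer's key release open

## Robot

A 6-joint arm with a two-finger parallel gripper is mounted at the origin on the work surface. World frame = base frame: x ahead of the robot, y to its left, z up, the work surface at z = 0. Lengths are in mm, angles in rad, forces in N, time in s.
With the tool pointing down it reaches from about 275 to 1000 mm from the base axis. Payload 8.4 kg.
Tool frame: the origin (TCP) lies at the very end of the fingers, on their centre line; the grasp point (between the pads) lies 19 mm behind it; z points along the fingers, y is the line along which they close (so a half turn about z gives the same grasp; the last joint's range is limited). The gripper opens to 85 mm and grips with 20 to 120 N. Pads are 22 mm wide; open, the fingers measure 114 mm over their backs; the gripper's body (76 mm by 85 mm) begins 54 mm behind the grasp point. The pads swing forward as they close: fully open they stand 13 mm farther back than shut.
Start: joints at [-1.129, 0.353, 1.633, -0, 1.155, -0.002], TCP at [268.358, -564.457, 231.281] pointing down, gripper open.
Joint ranges: [-2.63, 2.63], [-0.92, 2.1], [0.06, 2.66], [-1.3, 4.44], [0, 2.69], [-3.02, 3.02]. Speed limits (rad/s): [2.22, 2.22, 2.79, 3.14, 3.14, 3.14].

## Interface

Orientations are given as [roll, pitch, yaw] about the fixed x, y, z axes, in that order (R = Rz(yaw) Ry(pitch) Rx(roll)).
In Python, from rig import sensors, grab_frame, camera_params, order gives the robot as it stands. The module is installed in compiled form; this text tells all that it offers.
- The arm moves only by the tool move_arm, never from a script. Its argument "motion" is a list of rows, each a list of 7 numbers: the turn, a rotation vector about the tool's x, y, z in a scale on which 1.0 is pi/2 rad, then the shift along the tool's x, y, z in fractions of the full range, 1 being 100 cm, then the finger opening in m, from 0 to 0.0854. A call has 1 to 8 rows; each row is the pose to reach, as a shift and turn from the pose commanded when the call began, along the tool's axes at that moment; what a row does not reach only later rows make up. A row lasts 1/8 s, in which the tool goes at most 62.5 mm and 10.7 degrees, less where a joint would pass 70% of its speed; a pose out of reach is approached as far as the arm can. A shift or turn number past 1, either way, is cut back to 1. A call with a gripper value outside its range is refused whole. The fingers move at their own pace and stop on an object; "grip_force" is the grip in N (left out, the last holds). Time passes only in rows, so rows that repeat a pose let the fingers close. It gives the time, the measured TCP pose, the force, the opening and the grip force at its end, in the units of the state.
- sensors.sense(): the state, without advancing time (a new reading comes with each control period).
- grab_frame(name): name is "scene" or "top" or "wrist"; returns (picture, depth): 420x560x3 uint8, red, green, blue; 420x560 float32, mm along the optical axis (not along the pixel's ray), 0 where there is no reading.
- camera_params(name): a dict with "camera_matrix" (3x3 intrinsics, pixels), "world_from_camera" (4x4, takes a point from camera to world coordinates). Camera axes: x right, y down, z forward; pixel columns grow to the right and rows downward; lengths in mm; the calibration is good to about 2 mm. A picture is of the moment at which its call begins: read the wrist's pose just before it. camera_params takes no time and is no camera call; for the wrist camera it gives the pose at the moment of the call.
- order.sign_off(): hands the job in; it is judged then, once.
The state is a dict: "clock": time; "qpos": joint angles; "qvel": joint speeds; "joint_efforts": joint torques, N m; "eef_pos": TCP position; "tcp_rot": TCP orientation; "contact_force": force on the tool from outside, world axes, zero at the start; "wrist_torque": the same for the moment, N m; "opening": opening from 0.0 (shut) to 1.0 (fully open); "grasp_force": force on a finger pad.
Only numpy, scipy, OpenCV 4.12 (cv2) and the standard library are available. Lean on these libraries where they do the work, as an engineer would, in place of code of your own. Each camera call takes 0.05 s, during which the arm holds its last target. There are 200 camera calls.

## Task

Unlock the tea-ware drawer from its release box: first swing the box's lever until it points at the middle of the three studs. Then take the key from its wooden stand, push it fully home in the lock past the sticky pins before turning it, turn it clockwise a quarter turn to its stop, and finish still holding it there, because the lock springs back when let go. Leave the lever at that stud and do not shift the gaiwan, strainer, cup or canister.

Things in the scene. Friction and masses are not known exactly. Their poses are not given: they have to be found in the camera images.
- lockbox: Aluminium release box fixed to the desk, 150 (x) x 270 (y) x 60 mm high; origin: centre of its underside. On its flat top: a round brass key lock at its own (0, -85) mm and a lever pivoted at (45, 35) mm with three brass studs (12 mm across, 8 mm high) on an arc of 96 mm radius about the pivot
- lever (a joint): Angle of the flat steel lever about its vertical pivot, rad, 0 to 1.8, counter-clockwise from above. 0: points along the box's +y; pi/2: along the box's -x. It points at the studs at 0.524, 1.047 (middle) and 1.571. Starts between 0 and 0.7, moves with about 2 N at its knob, stays where left
- lever_knob (a point): Point on the lever's knob, an upright black post 16 mm in diameter, 72 mm from the pivot, rising to 44 mm above the box's top; the lever bar's upper face is 12 mm above the box's top. This point is on the post's axis, 32 mm above the box's top, and moves with the lever
- lever_pivot (a point): The lever's vertical pivot axis at the level of the box's top face; fixed to the box, axes as the box's
- stud_mid (a point): Centre of the top of the middle stud, 8 mm above the box's top
- keyway (a point): Centre of the keyway's mouth on the plug's face, 3 mm above the box's top. Turns with the plug: x along the slot, z up. Slot straight down, 17.5 x 6.5 mm, mouth bevelled 2.5 mm, 39 mm deep. Two spring pins at the slot's ends, 13 and 25 mm down, resist the key with some 3 to 16 N and may stick; rocking the key a few degrees helps
- plug (a joint): Turn of the lock plug, rad, clockwise from above: 0 at rest (slot along the box's x), stop at 1.45 (the quarter turn). A spring returns it with about 0.02 to 0.14 N m when it is not held. The key has about 0.1 rad of play in the slot
- key: 70 g key, blade down in its stand. Origin: centre of its shoulder's underside, at point keyway when fully home; z up, x along the blade's width. Blade 16 (x) x 5 mm, 33 mm long, last 11 mm tapering to 8 x 4. Shoulder 24 x 12, 6 high. Bow: black disc 38 mm across, 10 thick (y), flat faces, top at 42 mm: pinch across y, 26 mm above the origin. Same after a half turn about z
- keystand: Wooden block 62 x 62 x 42 mm fixed to the desk, origin at the centre of its underside; the key stands in a slot in the middle of its top, 18 x 7 mm and 39 mm deep, its long side along the block's x, shoulder resting on the top
- gaiwan: Bystander: lidded stoneware tea bowl on a saucer, 104 mm across, 88 mm high, loose; origin under its centre
- strainer: Bystander: round steel tea strainer 68 mm across, 30 mm high, handle reaching 99 mm along its x; loose; origin under the centre of the bowl
- cup: Bystander: white porcelain cup 64 mm across, 45 mm high, loose; origin under its centre
- canister: Bystander: dark steel tea canister 68 mm across, 100 mm high, loose; origin under its centre

How it is judged (in metres and radians):
On the way, in this order (a step that is already met when the one before it is completed fails the run):
1. the lever points at the middle stud (within 0.12 rad of 1.047) (value of joint lever between 0.927 and 1.167 rad and velocity of joint lever below 0.1 rad/s), for 0.3 s.
2. the key is fully home in the lock, not yet turned (z of key in the frame of keyway below 0.004 m and horizontal distance between key and keyway below 0.004 m and angle between the z axis of key and the z axis of keyway, either way round below 0.12 rad and value of joint plug below 0.4 rad), for 0.1 s.
3. the key, home, is turned a quarter to its stop (z of key in the frame of keyway below 0.004 m and horizontal distance between key and keyway below 0.004 m and angle between the z axis of key and the z axis of keyway, either way round below 0.12 rad and value of joint plug above 1.25 rad), for 0.2 s.
At the end, for the whole second after the job is handed in: The key is home in the lock (shoulder within 4 mm of the plug's face, within 4 mm of its centre, upright within 0.12 rad), the plug is held turned at least 1.25 rad of its 1.45 by fingers that grip the key (more than 1 N), and the lever points at the middle stud within 0.12 rad (all of step 3 and value of joint lever between 0.927 and 1.167 rad and contact force between the fingers and key above 1 N); the arm keeps its last pose, push and grip.
It fails at once if the gaiwan is shifted more than 25 mm or knocked over (distance of gaiwan from where it was at the start of the episode above 0.025 m or angle between gaiwan's own z axis and vertical above 0.4 rad).
It fails at once if the strainer is shifted more than 25 mm or knocked over (distance of strainer from where it was at the start of the episode above 0.025 m or angle between strainer's own z axis and vertical above 0.4 rad).
It fails at once if the cup is shifted more than 25 mm or knocked over (distance of cup from where it was at the start of the episode above 0.025 m or angle between cup's own z axis and vertical above 0.4 rad).
It fails at once if the canister is shifted more than 25 mm or knocked over (distance of canister from where it was at the start of the episode above 0.025 m or angle between canister's own z axis and vertical above 0.4 rad).
It fails at once if the lock is turned by more than 0.6 rad while the key is not home (value of joint plug above 0.6 rad and not (z of key in the frame of keyway below 0.004 m and horizontal distance between key and keyway below 0.004 m and angle between the z axis of key and the z axis of keyway, either way round below 0.12 rad)).
It also fails if it takes over 70 s, if anything falls off the work surface, if the arm or the gripper's body presses on something with over 40 N, if the wrist force passes 120 N, or if a joint passes its speed limit or range.

## Working session

There is one attempt and no reset: what is moved stays moved. The work goes in short steps, Python scripts to look and compute and a tool call to move; the robot and the scene stay as the last step left them, time stands still between calls to the robot, and variables do not carry over. Pictures are saved under pics/ and viewed, at most 10 in all, crops included, and the job is handed in when it is done.

Besides the shell and the picture viewer there is one more tool, called after ">>>" as name(argument=value, ...) on one line, values as JSON. move_arm: Moves the arm, as the interface text tells. Its arguments: {"type":"object","properties":{"motion":{"type":"array","items":{"type":"array","items":{"type":"number"}}},"grip_force":{"type":"number"}},"required":["motion"]}

```bash
mkdir -p pics
cat > h.py <<'E'
import numpy as np, cv2
from rig import sensors, grab_frame, camera_params, order
def save(n,f):
    p,d=grab_frame(n); cv2.imwrite(f'pics/{f}.png',p[:,:,::-1]); np.savez(f'pics/{f}.npz',p=p,d=d,K=camera_params(n)['camera_matrix'],T=camera_params(n)['world_from_camera']); return p,d
def load(f):
    z=np.load(f'pics/{f}.npz'); return z['p'],z['d'],z['K'],z['T']
def plane(uv,z,K,T):
    uv=np.atleast_2d(uv).astype(float); r=np.c_[uv,np.ones(len(uv))]@np.linalg.inv(K).T@T[:3,:3].T; o=T[:3,3]
    return o+r*((z-o[2])/r[:,2])[:,None]
def cloud(d,K,T):
    v,u=np.indices(d.shape); c=np.stack([(u-K[0,2])/K[0,0]*d,(v-K[1,2])/K[1,1]*d,d],-1); return c@T[:3,:3].T+T[:3,3]
E
python3 - <<'E'
from h import *
np.set_printoptions(suppress=True,precision=2)
for n in('top','scene'):
    save(n,n+'0'); print(camera_params(n))
print(sensors.sense())
E
```

```text
{'camera_matrix': array([[514.35,   0.  , 279.57],
       [  0.  , 514.35, 206.71],
       [  0.  ,   0.  ,   1.  ]]), 'world_from_camera': array([[   0.01,   -1.  ,    0.06,  439.45],
       [  -1.  ,   -0.01,   -0.01,    9.65],
       [   0.01,   -0.06,   -1.  , 1415.94],
       [   0.  ,    0.  ,    0.  ,    1.  ]])}
{'camera_matrix': array([[490.85,   0.  , 280.54],
       [  0.  , 490.85, 206.26],
       [  0.  ,   0.  ,   1.  ]]), 'world_from_camera': array([[  -0.3 ,    0.52,   -0.8 , 1593.4 ],
       [   0.95,    0.15,   -0.26,  344.1 ],
       [  -0.02,   -0.84,   -0.54,  818.14],
       [   0.  ,    0.  ,    0.  ,    1.  ]])}
{'clock': 0.1, 'qpos': array([-1.13,  0.35,  1.63,  0.  ,  1.16, -0.  ]), 'qvel': array([-0., -0., -0., -0., -0.,  0.]), 'joint_efforts': array([  0.  , -60.64, -34.28,   0.  ,   0.  ,  -0.  ]), 'eef_pos': array([ 268.19, -564.05,  230.63]), 'tcp_rot': array([-3.14, -0.  ,  0.44]), 'contact_force': array([-0.21, -0.04,  0.51]), 'wrist_torque': array([ 0.03,  0.02, -0.04]), 'grasp_force': 0.0, 'opening': 1.0024162273490178}
```

View pics/top0.png

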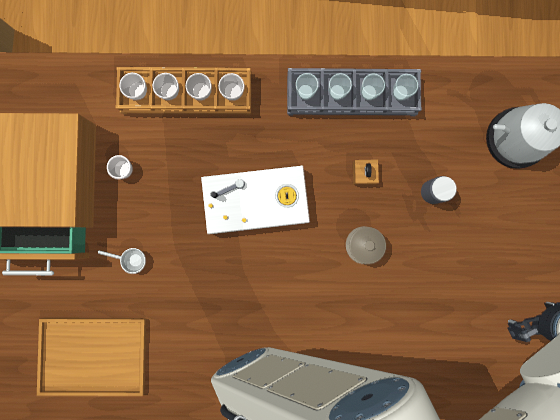

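View pics/scene0.png

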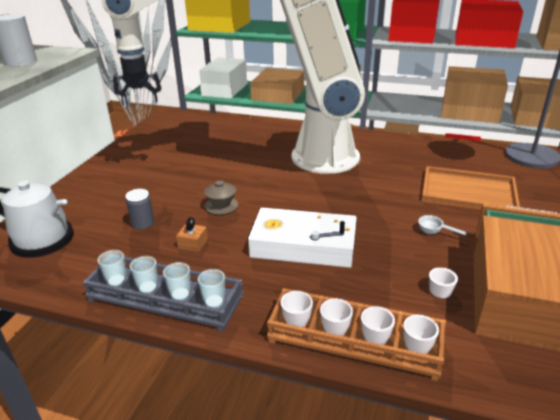

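Top view: the white box spans (202-310, 166-234), with the lock at (287,195), pivot at (240,184), knob at (214,194) and studs at (211,206), (226,217) and (244,220). The key stand is at (367,172), the canister at (440,190) and the gaiwan at (366,246). The scene view agrees with this layout.

```bash
cat > m.py <<'E'
from h import *
np.set_printoptions(suppress=True,precision=2)
p,d,K,T=load('top0'); hsv=cv2.cvtColor(p,cv2.COLOR_RGB2HSV); C=cloud(d,K,T)
def big(m,roi):
    u0,v0,u1,v1=roi; k=np.zeros(m.shape,np.uint8); k[v0:v1,u0:u1]=m[v0:v1,u0:u1]
    cs,_=cv2.findContours(k,cv2.RETR_EXTERNAL,cv2.CHAIN_APPROX_NONE); return max(cs,key=cv2.contourArea)
# box top: by height
z=C[...,2]
c=big((z>50)&(z<75),(190,155,325,245)); 
w=plane(c[:,0],60,K,T)[:,:2].astype(np.float32); r=cv2.minAreaRect(w); print('box',r, 'z', np.median(z[200:215,255:270]))
y=(hsv[...,1]>130)&(hsv[...,0]>18)&(hsv[...,0]<35)
c=big(y,(265,175,310,215)); m=cv2.minEnclosingCircle(c); print('lock',m,plane(m[0],63,K,T))
m=cv2.moments(c);print(plane([m['m10']/m['m00'],m['m01']/m['m00']],63,K,T))
y=((hsv[...,1]>90)&(hsv[...,0]<35)).astype(np.uint8)
for roi in((205,201,217,212),(220,211,232,223),(238,214,251,226)):
    c=big(y,roi); q=c[:,0].mean(0); print('stud',q,plane(q,68,K,T))
# stand
c=big((z>30)&(z<95),(345,150,390,195)); w=plane(c[:,0],42,K,T)[:,:2].astype(np.float32); print('stand',cv2.minAreaRect(w))
k=big((z>60),(345,150,390,195)); w=C[...,:3][z>60]; 
mm=np.zeros(z.shape,bool); mm[150:195,345:390]=(z>65)[150:195,345:390]; print('key',np.median(C[mm],0),C[mm].min(0),C[mm].max(0))
# knob
mm=np.zeros(z.shape,bool); mm[175:210,203:250]=(z>95)[175:210,203:250]; print('knob',C[mm].mean(0),mm.sum(),C[mm][:,2].max())
for n,ro in dict(gaiwan=(340,220,395,275),can=(415,170,465,210)).items():
    u0,v0,u1,v1=ro; q=C[v0:v1,u0:u1].reshape(-1,3); q=q[q[:,2]>15]; print(n,q.min(0),q.max(0))
E
python3 m.py
```

```text
box ((539.9117431640625, 63.148040771484375), (150.20042419433594, 270.0028381347656), 6.9522905349731445) z 60.79328477048716
lock ((286.7173767089844, 195.56521606445312), 9.087091445922852) [[548.96 -21.43  63.  ]]
[[549.1  -21.28  63.  ]]
stud [210.22 205.33] [[521.43 179.17  68.  ]]
stud [224.78 217.  ] [[491.08 140.65  68.  ]]
stud [243.67 219.67] [[484.42  91.12  68.  ]]
stand ((618.5108032226562, -234.50799560546875), (62.308189392089844, 64.01924896240234), 2.951101303100586)
key [ 615.43 -233.09   81.35] [ 439.45 -241.67   66.34] [ 635.87    9.65 1415.94]
knob [528.97 139.07 345.18] 38 1415.9418015137157
gaiwan [ 370.79 -281.3    15.02] [ 467.54    9.65 1415.94]
can [ 439.45 -456.45   15.22] [ 600.87    9.65 1415.94]
```

```bash
cat >> h.py <<'E'
from scipy.spatial.transform import Rotation as Ro
def to(x,y,z,yaw,s=None):
    "row (turn, shift m) from measured pose to a tool-down pose"
    s=s or sensors.sense(); R0=Ro.from_euler('xyz',s['tcp_rot']); R1=Ro.from_euler('xyz',[np.pi,0,yaw])
    return np.round(np.r_[(R0.inv()*R1).as_rotvec(),R0.inv().apply(np.array([x,y,z])-s['eef_pos'])/1000],4)
E
python3 - <<'E'
from h import *
np.set_printoptions(suppress=True,precision=4)
print(to(520,90,300,1.94))
E
```

```text
[-0.001  -0.001  -1.4962  0.5083 -0.4827 -0.0687]
```

The manual's scale: turns go in shares of pi/2 rad. Converting my numbers, -1.496 rad / 1.5708 = -0.9524.

>>> move_arm(motion=[[0, 0, -0.9524, 0.508, -0.483, -0.069, 0.05], [0, 0, -0.9524, 0.508, -0.483, -0.069, 0.05], [0, 0, -0.9524, 0.508, -0.483, -0.069, 0.05], [0, 0, -0.9524, 0.508, -0.483, -0.069, 0.05], [0, 0, -0.9524, 0.508, -0.483, -0.069, 0.05], [0, 0, -0.9524, 0.508, -0.483, -0.069, 0.05], [0, 0, -0.9524, 0.508, -0.483, -0.069, 0.05], [0, 0, -0.9524, 0.508, -0.483, -0.069, 0.05]])

```text
clock: 1.1
eef_pos: [447.1, -98.0, 280.5]
tcp_rot: [3.141, 0.0, 1.946]
contact_force: [1.4, 0.6, -0.8]
opening: 0.584
grasp_force: 0.0
```

Run:
```python
from h import *
np.set_printoptions(suppress=True,precision=4)
s=sensors.sense();print(s['eef_pos'],s['tcp_rot'],s['qpos']);print(to(520,90,300,1.94))
```

```text
[447.0795 -97.998  280.5013] [3.1414 0.0002 1.9458] [-0.219   0.0365  1.9163 -0.      1.1885 -0.594 ]
[ 0.0002  0.0002  0.0058  0.1482  0.1367 -0.0195]
```

>>> move_arm(motion=[[0, 0, 0, 0.148, 0.137, -0.02, 0.05], [0, 0, 0, 0.148, 0.137, -0.02, 0.05], [0, 0, 0, 0.148, 0.137, -0.02, 0.05], [0, 0, 0, 0.148, 0.137, -0.02, 0.05], [0, 0, 0, 0.148, 0.137, -0.02, 0.05], [0, 0, 0, 0.148, 0.137, -0.02, 0.05]])

```text
clock: 1.85
eef_pos: [520.5, 86.2, 299.8]
tcp_rot: [-3.14, 0.0, 1.939]
contact_force: [-0.8, -0.2, -0.5]
opening: 0.585
grasp_force: 0.0
```

Run:
```python
from h import *
np.set_printoptions(suppress=True,precision=4)
s=sensors.sense();print(s['eef_pos'],s['tcp_rot']);save('wrist','w1');print(camera_params('wrist'))
```

```text
[520.5142  86.1801 299.84  ] [-3.1403  0.0002  1.939 ]
{'camera_matrix': array([[309.0295,   0.    , 280.1256],
       [  0.    , 309.0295, 211.5986],
       [  0.    ,   0.    ,   1.    ]]), 'world_from_camera': array([[  0.9334,   0.3393,   0.1165, 490.7972],
       [  0.3587,  -0.8832,  -0.3022, 163.5697],
       [  0.0003,   0.3239,  -0.9461, 442.5175],
       [  0.    ,   0.    ,   0.    ,   1.    ]])}
```

View pics/w1.png

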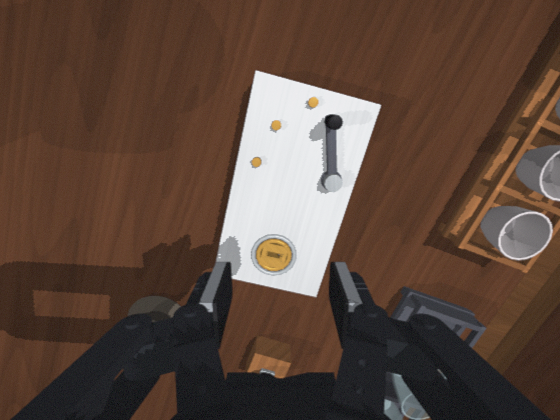

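The wrist view shows the knob at (333,122), pivot at (331,182), lock at (273,255) and studs at (313,102), (276,125) and (256,161).

Run:
```python
from h import *
np.set_printoptions(suppress=True,precision=2)
p,d,K,T=load('w1'); hsv=cv2.cvtColor(p,cv2.COLOR_RGB2HSV); C=cloud(d,K,T); z=C[...,2]
m=np.zeros(z.shape,bool); m[105:140,315:350]=(np.abs(z-104)<4)[105:140,315:350]; print('knob top',C[m].mean(0),m.sum(),(C[m].min(0)+C[m].max(0))/2, np.ptp(C[m],0))
y=((hsv[...,1]>120)&(hsv[...,0]>8)&(hsv[...,0]<32))
S=[]
for (u,v),r,zz in (((313,102),9,68),((276,125),9,68),((256,161),9,68),((273,255),26,63)):
    k=np.zeros(z.shape,np.uint8);k[v-r:v+r,u-r:u+r]=y[v-r:v+r,u-r:u+r]; c=max(cv2.findContours(k,0,1)[0],key=cv2.contourArea)
    q=cv2.minEnclosingCircle(c); S.append(plane(q[0],zz,K,T)[0]); print(q,S[-1])
w=cv2.findContours(((z>52)&(z<66)).astype(np.uint8),0,1)[0]; w=max(w,key=cv2.contourArea)
print(cv2.minAreaRect(plane(w[:,0],60,K,T)[:,:2].astype(np.float32)))
# fit box pose from studs+lock
th=np.array([.524,1.047,1.571]); L=np.r_[np.c_[45-96*np.sin(th),35+96*np.cos(th)],[[0,-85]]]; W=np.array(S)[:,:2]
A=cv2.estimateAffinePartial2D(L,W)[0]; print(A, np.hypot(*A[:,0]),np.arctan2(A[1,0],A[0,0])); print('res',L@A[:,:2].T+A[:,2]-W)
pv=A@[45,35,1]; print('pivot',pv)
kn=plane([333,122],104,K,T)[0]; print('knob px',kn)
# slot darkness
g=cv2.cvtColor(p,cv2.COLOR_RGB2GRAY)[240:271,258:290]; k=np.argwhere(g<90)+[240,258]; wv=plane(k[:,::-1],63,K,T)[:,:2]; print('slot',len(k),wv.mean(0),cv2.minAreaRect(wv.astype(np.float32)))
```

```text
knob top [550.85 169.51 103.88] 183 [551.24 169.6  103.4 ] [15.29 15.2   5.44]
((312.6428527832031, 101.64286041259766), 4.656678676605225) [523.95 181.14  68.  ]
((276.0, 125.0), 4.472236156463623) [494.02 142.08  68.  ]
((256.0652160644531, 161.80435180664062), 4.3288655281066895) [486.71  93.11  68.  ]
((273.27777099609375, 254.3518524169922), 17.35631561279297) [550.89 -18.48  63.  ]
((541.9534301757812, 64.3304443359375), (150.15859985351562, 270.1915283203125), 6.79380464553833)Traceback (most recent call last):
  File "<stdin>", line 14, in <module>
cv2.error: OpenCV(4.12.0) /io/opencv/modules/calib3d/src/ptsetreg.cpp:1108: error: (-215:Assertion failed) count >= 0 && to.checkVector(2) == count in function 'estimateAffinePartial2D'
```

Run:
```python
from h import *
np.set_printoptions(suppress=True,precision=4)
print(to(551,169.5,140,2.006),to(551,169.5,84,2.006))
```

```text
[-0.0009  0.0002 -0.0677  0.067   0.0585  0.1599] [-0.0009  0.0002 -0.0677  0.067   0.0585  0.2159]
```

Scaled: -0.068 rad / 1.5708 = -0.0433.

>>> move_arm(motion=[[0, 0, -0.0433, 0.067, 0.0585, 0.08, 0.05], [0, 0, -0.0433, 0.067, 0.0585, 0.13, 0.05], [0, 0, -0.0433, 0.067, 0.0585, 0.16, 0.05], [0, 0, -0.0433, 0.067, 0.0585, 0.16, 0.05], [0, 0, -0.0433, 0.067, 0.0585, 0.16, 0.05], [0, 0, -0.0433, 0.067, 0.0585, 0.16, 0.05]])

```text
clock: 2.65
eef_pos: [553.2, 170.6, 143.1]
tcp_rot: [3.137, 0.001, 2.007]
contact_force: [-0.0, -0.2, 0.8]
opening: 0.585
grasp_force: 0.0
```

Run:
```python
from h import *
np.set_printoptions(suppress=True,precision=4)
print(sensors.sense()['eef_pos'],to(551,169.5,84,2.006))
```

```text
[553.1958 170.5739 143.1027] [ 0.0041  0.0007  0.0007 -0.     -0.0027  0.0591]
```

>>> move_arm(motion=[[0, 0, 0, 0, -0.002, 0.04, 0.05], [0, 0, 0, 0, -0.002, 0.058, 0.05], [0, 0, 0, 0, -0.002, 0.058, 0.05], [0, 0, 0, 0, -0.002, 0.058, 0.0], [0, 0, 0, 0, -0.002, 0.058, 0.0], [0, 0, 0, 0, -0.002, 0.058, 0.0], [0, 0, 0, 0, -0.002, 0.058, 0.0], [0, 0, 0, 0, -0.002, 0.058, 0.0]], grip_force=20)

```text
clock: 3.65
eef_pos: [550.6, 170.5, 83.4]
tcp_rot: [3.14, 0.0, 2.008]
contact_force: [-0.4, 0.1, 7.4]
opening: 0.181
grasp_force: 21.8
```

Run:
```python
from h import *
np.set_printoptions(suppress=True,precision=4)
s=sensors.sense(); print(s)
pv=np.array([581.5,103.9]); 
e=s['eef_pos'][:2]-pv; print(np.hypot(*e), np.arctan2(-e[0],e[1])-.12)
for t in (.45,.6,.75,.9,1.047):
    f=t+.12; print(t,to(pv[0]-72*np.sin(f),pv[1]+72*np.cos(f),s['eef_pos'][2],f+np.pi/2,s))
```

```text
{'clock': 3.65, 'qpos': array([ 0.2977,  0.4581,  1.8555, -0.    ,  0.8261, -0.1393]), 'qvel': array([-0.0002, -0.0005, -0.001 , -0.0008,  0.0016,  0.0002]), 'joint_efforts': array([  0.0425, -55.7904, -24.3517,   0.0045,  -0.3168,  -0.0202]), 'eef_pos': array([550.6126, 170.5054,  83.4428]), 'tcp_rot': array([3.1397, 0.0003, 2.0078]), 'contact_force': array([-0.421 ,  0.0924,  7.417 ]), 'wrist_torque': array([-0.1008,  0.1917, -0.009 ]), 'grasp_force': 21.806383430957794, 'opening': 0.18131430053922568}
73.418733094843 0.3142181431303464
0.45 [ 0.0019  0.0004 -0.133  -0.0021 -0.0098 -0.    ]
0.6 [ 0.0018  0.0005 -0.283  -0.0043 -0.0203 -0.    ]
0.75 [ 0.0018  0.0007 -0.433  -0.0081 -0.0304 -0.0001]
0.9 [ 0.0017  0.0008 -0.583  -0.0133 -0.0398 -0.0001]
1.047 [ 0.0017  0.0009 -0.73   -0.0198 -0.0482 -0.0001]
```

Scaled: -0.73 rad / 1.5708 = -0.4647.

>>> move_arm(motion=[[0, 0, -0.0847, -0.002, -0.01, -0.002, 0.0], [0, 0, -0.1802, -0.004, -0.02, -0.002, 0.0], [0, 0, -0.2757, -0.008, -0.03, -0.002, 0.0], [0, 0, -0.3711, -0.013, -0.04, -0.002, 0.0], [0, 0, -0.4647, -0.02, -0.048, -0.002, 0.0], [0, 0, -0.4647, -0.02, -0.048, -0.002, 0.0], [0, 0, -0.4647, -0.02, -0.048, -0.002, 0.0], [0, 0, -0.4647, -0.02, -0.048, -0.002, 0.0]])

```text
clock: 4.65
eef_pos: [514.1, 131.9, 83.8]
tcp_rot: [-3.141, -0.001, 2.736]
contact_force: [-1.6, 1.5, -10.7]
opening: 0.179
grasp_force: 20.4
```

Run:
```python
from h import *
s=sensors.sense(); print(s['contact_force'],s['opening'])
for pv in ([581.5,103.9],[582.4,104.5]):
    e=s['eef_pos'][:2]-pv; print(np.hypot(*e), np.arctan2(-e[0],e[1])-.12)
```

```text
[ -1.60289612   1.47452127 -10.72455585] 0.17853484057531008
72.92521639969831 1.0572561230295423
73.53184058677856 1.0694858068745616
```

Scaled: -0.73 rad / 1.5708 = -0.4647.

>>> move_arm(motion=[[0, 0, -0.4647, -0.02, -0.048, -0.002, 0.05], [0, 0, -0.4647, -0.02, -0.048, -0.002, 0.05], [0, 0, -0.4647, -0.02, -0.048, -0.002, 0.05], [0, 0, -0.4647, -0.02, -0.048, -0.05, 0.05], [0, 0, -0.4647, -0.02, -0.048, -0.11, 0.05], [0, 0, -0.4647, -0.02, -0.048, -0.15, 0.05], [0, 0, -0.4647, -0.02, -0.048, -0.15, 0.05], [0, 0, -0.4647, -0.02, -0.048, -0.15, 0.05]])

```text
clock: 5.65
eef_pos: [514.4, 79.9, 234.3]
tcp_rot: [-3.141, 0.001, -2.816]
contact_force: [-1.2, -0.3, -1.3]
opening: 0.589
grasp_force: 0.0
```

Run:
```python
from h import *
np.set_printoptions(suppress=True,precision=4)
print(sensors.sense()['eef_pos'],to(595,-234,235,3.19))
```

```text
[514.3908  79.8727 234.317 ] [-0.0001  0.0008  0.2771  0.024  -0.3232 -0.0006]
```

I wrongly repeated the arc shift in that call, so the lever may have moved. I'll check it.

Run:
```python
from h import *
np.set_printoptions(suppress=True,precision=4)
save('top','top1');p,d,K,T=load('top1')
cv2.imwrite('pics/t1c.png',cv2.resize(p[150:250,190:400,::-1],None,fx=3,fy=3,interpolation=cv2.INTER_CUBIC))
save('wrist','w2'); p2=load('w2')[0]; cv2.imwrite('pics/both.png',np.vstack([cv2.resize(p[150:250,190:400,::-1],(560,267)),p2[:300,:,::-1]]))
print(sensors.sense()['tcp_rot'])
```

```text
[ 3.1413 -0.0017 -2.8158]
```

View pics/both.png

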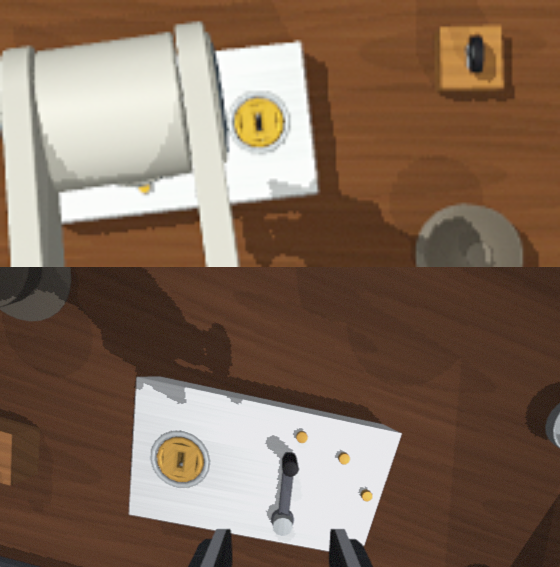

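The wrist view (lower panel) shows the knob at wrist-image (290,196), pivot at (283,258) and studs at (302,170), (344,191) and (367,228). The lever overshot to about the third stud, so I'll bring it back.

Run:
```python
from h import *
np.set_printoptions(suppress=True,precision=4)
p,d,K,T=load('w2'); C=cloud(d,K,T); z=C[...,2]
m=np.zeros(z.shape,bool); m[175:225,270:310]=(np.abs(z-104)<4)[175:225,270:310]; k=(C[m].min(0)+C[m].max(0))/2; print('knob',k,np.ptp(C[m],0))
pv=np.array([581.7,104.1]); e=k[:2]-pv; t=np.arctan2(-e[0],e[1]); print(np.hypot(*e),t-.12)
k=pv+72*np.array([-np.sin(t),np.cos(t)]); s=sensors.sense()
print(k,to(k[0],k[1],140,t+np.pi/2),to(k[0],k[1],86,t+np.pi/2))
```

```text
knob [510.6482  88.3792 102.5757] [14.8382 15.2014  5.1321]
72.77015187163695 1.6685462251380474
[511.4002  88.5456] [ 0.0002 -0.0017  0.1081 -0.0008  0.009   0.0932] [ 0.0002 -0.0017  0.1081 -0.0009  0.009   0.1472]
```

Scaled: 0.108 rad / 1.5708 = 0.0688.

>>> move_arm(motion=[[0, 0, 0.0688, -0.001, 0.009, 0.03, 0.05], [0, 0, 0.0688, -0.001, 0.009, 0.08, 0.05], [0, 0, 0.0688, -0.001, 0.009, 0.12, 0.05], [0, 0, 0.0688, -0.001, 0.009, 0.147, 0.05], [0, 0, 0.0688, -0.001, 0.009, 0.147, 0.05], [0, 0, 0.0688, -0.001, 0.009, 0.147, 0.03], [0, 0, 0.0688, -0.001, 0.009, 0.147, 0.0], [0, 0, 0.0688, -0.001, 0.009, 0.147, 0.0]])

```text
clock: 6.75
eef_pos: [513.2, 88.8, 88.4]
tcp_rot: [-3.142, 0.002, -2.923]
contact_force: [0.8, 0.5, 4.2]
opening: 0.176
grasp_force: 21.1
```

>>> move_arm(motion=[[0, 0, 0, 0, 0, 0, 0], [0, 0, 0, 0, 0, 0, 0], [0, 0, 0, 0, 0, 0, 0]])

```text
clock: 7.12
eef_pos: [513.1, 88.8, 88.3]
tcp_rot: [-3.142, 0.002, -2.923]
contact_force: [-0.1, 1.1, 6.6]
opening: 0.178
grasp_force: 21.4
```

Run:
```python
from h import *
np.set_printoptions(suppress=True,precision=4)
s=sensors.sense(); print(s['eef_pos'],s['tcp_rot'],s['opening'],s['contact_force'])
pv=np.array([581.7,104.1]); e=s['eef_pos'][:2]-pv; t=np.arctan2(-e[0],e[1])-.12; print(np.hypot(*e),t)
for t in (1.53,1.38,1.23,1.1,1.045):
    f=t+.12; print(t,to(pv[0]-72.5*np.sin(f),pv[1]+72.5*np.cos(f),s['eef_pos'][2],f+np.pi/2,s))
```

```text
[513.1319  88.7902  88.276 ] [-3.1415  0.0019 -2.9234] 0.1778888335681889 [-0.114   1.1172  6.62  ]
70.25651805850278 1.6704718607653986
1.53 [ 0.0001  0.0019  0.139   0.0015  0.0101 -0.    ]
1.38 [ 0.0002  0.0018  0.289  -0.0008  0.0208  0.    ]
1.23 [ 0.0004  0.0018  0.439  -0.0046  0.0309  0.    ]
1.1 [ 0.0005  0.0018  0.569  -0.0092  0.0392  0.    ]
1.045 [ 0.0005  0.0018  0.624  -0.0114  0.0425  0.    ]
```

Scaled: 0.624 rad / 1.5708 = 0.3973.

>>> move_arm(motion=[[0, 0, 0.0885, 0, 0.01, 0, 0], [0, 0, 0.184, -0.002, 0.021, 0, 0], [0, 0, 0.2795, -0.006, 0.031, 0, 0], [0, 0, 0.3622, -0.011, 0.039, 0, 0], [0, 0, 0.3973, -0.013, 0.0425, 0, 0], [0, 0, 0.3973, -0.013, 0.0425, 0, 0], [0, 0, 0.3973, -0.013, 0.0425, 0, 0], [0, 0, 0.3973, -0.013, 0.0425, 0, 0]])

```text
clock: 8.12
eef_pos: [517.3, 133.1, 88.3]
tcp_rot: [3.14, 0.003, 2.736]
contact_force: [2.9, 0.0, 4.3]
opening: 0.173
grasp_force: 21.3
```

>>> move_arm(motion=[[0, 0, 0, 0, 0, 0, 0.05], [0, 0, 0, 0, 0, 0, 0.05], [0, 0, 0, 0, 0, 0, 0.05], [0, 0, 0, 0, 0, -0.04, 0.05], [0, 0, 0, 0, 0, -0.1, 0.05], [0, 0, 0, 0, 0, -0.15, 0.05], [0, 0, 0, 0, 0, -0.15, 0.05]])

```text
clock: 9.0
eef_pos: [518.1, 133.5, 241.4]
tcp_rot: [3.137, 0.006, 2.736]
contact_force: [-0.8, 0.1, 0.5]
opening: 0.584
grasp_force: 0.0
```

Run:
```python
from h import *
np.set_printoptions(suppress=True,precision=4)
save('wrist','w3'); p,d,K,T=load('w3'); C=cloud(d,K,T); z=C[...,2]; s=sensors.sense(); e0=s['eef_pos']; print(e0,s['tcp_rot'])
m=(np.abs(z-104)<4)&(np.hypot(C[...,0]-514,C[...,1]-131)<25); k=(C[m].min(0)+C[m].max(0))/2; print('knob',k,np.ptp(C[m],0),m.sum())
pv=np.array([581.7,104.1]); e=k[:2]-pv; t=np.arctan2(-e[0],e[1]); print(np.hypot(*e),t-.12)
print(to(595,-234,235,3.19))
```

```text
[516.7415 133.1801 238.9174] [3.1394 0.0028 2.7358]
knob [513.9827 133.4867 101.8737] [14.9851 15.2304  3.688 ] 200
73.81877709498922 1.0413599943638117
[ 0.0015  0.0033 -0.4542 -0.2168 -0.3065  0.0039]
```

The lever is back at the middle stud (1.04). Next is the key.

Scaled: -0.454 rad / 1.5708 = -0.289.

>>> move_arm(motion=[[0, 0, -0.289, -0.217, -0.306, 0.004, 0.05], [0, 0, -0.289, -0.217, -0.306, 0.004, 0.05], [0, 0, -0.289, -0.217, -0.306, 0.004, 0.05], [0, 0, -0.289, -0.217, -0.306, 0.004, 0.05], [0, 0, -0.289, -0.217, -0.306, 0.004, 0.05], [0, 0, -0.289, -0.217, -0.306, 0.004, 0.05], [0, 0, -0.289, -0.217, -0.306, 0.004, 0.05], [0, 0, -0.289, -0.217, -0.306, 0.004, 0.05]])

```text
clock: 10.05
eef_pos: [593.5, -233.9, 231.4]
tcp_rot: [3.14, -0.003, -3.095]
contact_force: [0.4, 1.2, -0.6]
opening: 0.586
grasp_force: 0.0
```

>>> move_arm(motion=[[0, 0, 0, 0, 0, 0, 0.05], [0, 0, 0, 0, 0, 0, 0.05]])

```text
clock: 10.3
eef_pos: [594.4, -232.3, 233.2]
tcp_rot: [3.141, -0.0, -3.092]
contact_force: [-0.7, -0.7, -0.4]
opening: 0.587
grasp_force: 0.0
```

Run:
```python
from h import *
np.set_printoptions(suppress=True,precision=4)
s=sensors.sense(); save('wrist','w4'); p,d,K,T=load('w4'); C=cloud(d,K,T); z=C[...,2]; print(s['eef_pos'],s['tcp_rot'])
near=np.hypot(C[...,0]-618,C[...,1]+234)<50
m=near&(z>34)&(z<46); c=max(cv2.findContours(m.astype(np.uint8),0,1)[0],key=cv2.contourArea)
print('stand',cv2.minAreaRect(plane(c[:,0],42,K,T)[:,:2].astype(np.float32)))
m=near&(z>58)&(z<92); q=C[m]; print('key',m.sum(),q.min(0),q.max(0))
t=near&(z>76)&(z<92); q=C[t]; print('top',q.mean(0),cv2.minAreaRect(q[:,:2].astype(np.float32)))
h=cv2.cvtColor(p,cv2.COLOR_RGB2HSV)
```

```text
[ 594.3622 -232.3059  233.2291] [ 3.1413 -0.0002 -3.0917]
stand ((619.4035034179688, -234.18377685546875), (64.1395034790039, 61.481178283691406), 1.467785358428955)
key 343 [ 601.124  -239.9069   64.0347] [ 635.4284 -229.2493   85.7591]
top [ 617.6918 -234.4189   82.0097] ((619.9630737304688, -234.27005004882812), (30.964153289794922, 9.314345359802246), 2.4410150051116943)
```

View pics/w4.png

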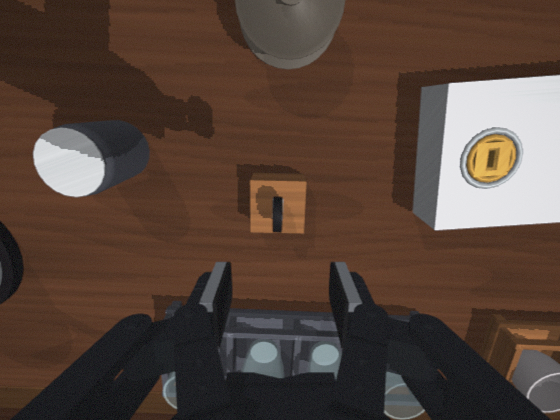

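The key bow is at (278,212) on the stand at (278,207), and the lock is at (492,157). The key measures (619,-234.3) with yaw about 0.035 and its top at z about 84, as expected.

Run:
```python
from h import *
np.set_printoptions(suppress=True,precision=4)
print(to(619,-234.3,51,3.177))
p,d,K,T=load('w4'); C=cloud(d,K,T); hsv=cv2.cvtColor(p,cv2.COLOR_RGB2HSV)
y=((hsv[...,1]>110)&(hsv[...,0]>12)&(hsv[...,0]<32)); k=np.zeros(y.shape,np.uint8);k[120:195,455:530]=y[120:195,455:530]
c=max(cv2.findContours(k,0,1)[0],key=cv2.contourArea); e=cv2.fitEllipse(cv2.convexHull(c)); print(e,plane(e[0],63,K,T))
```

```text
[ 0.0002  0.      0.0144 -0.0244 -0.0031  0.1824]
((491.1182556152344, 157.9536895751953), (43.136985778808594, 53.39988708496094), 48.89162826538086) [[550.7357 -21.7077  63.    ]]
```

Scaled: 0.014 rad / 1.5708 = 0.0089.

>>> move_arm(motion=[[0, 0, 0.0089, -0.0244, -0.003, 0.05, 0.05], [0, 0, 0.0089, -0.0244, -0.003, 0.1, 0.05], [0, 0, 0.0089, -0.0244, -0.003, 0.14, 0.05], [0, 0, 0.0089, -0.0244, -0.003, 0.17, 0.05], [0, 0, 0.0089, -0.0244, -0.003, 0.182, 0.05], [0, 0, 0.0089, -0.0244, -0.003, 0.182, 0.05], [0, 0, 0.0089, -0.0244, -0.003, 0.182, 0.05]])

```text
clock: 11.22
eef_pos: [620.0, -235.9, 52.8]
tcp_rot: [-3.141, 0.002, -3.107]
contact_force: [0.7, -0.2, 1.1]
opening: 0.581
grasp_force: 0.0
```

>>> move_arm(motion=[[0, 0, 0, 0, 0, 0, 0.02], [0, 0, 0, 0, 0, 0, 0.0], [0, 0, 0, 0, 0, 0, 0], [0, 0, 0, 0, 0, 0, 0]], grip_force=40)

```text
clock: 11.72
eef_pos: [619.3, -235.5, 52.0]
tcp_rot: [3.141, 0.001, -3.108]
contact_force: [-0.5, 1.5, 6.4]
opening: 0.113
grasp_force: 40.7
```

Run:
```python
from h import *
s=sensors.sense(); print(s['eef_pos'],s['tcp_rot'],s['contact_force'],s['wrist_torque'],s['opening']*85.4,s['grasp_force'])
```

```text
[ 619.30722616 -235.52352088   52.00416877] [ 3.14147709e+00  7.11335164e-04 -3.10752477e+00] [-0.52419336  1.52860906  6.428419  ] [0.38909547 0.130258   0.01238986] 9.665871946964845 40.73882460594177
```

>>> move_arm(motion=[[0, 0, 0, 0, 0, -0.02, 0], [0, 0, 0, 0, 0, -0.05, 0], [0, 0, 0, 0, 0, -0.09, 0], [0, 0, 0, 0, 0, -0.12, 0], [0, 0, 0, 0, 0, -0.12, 0], [0, 0, 0, 0, 0, -0.12, 0]], grip_force=80)

```text
clock: 12.48
eef_pos: [618.4, -235.6, 171.0]
tcp_rot: [3.141, -0.001, -3.107]
contact_force: [-0.5, -0.0, -0.6]
opening: 0.105
grasp_force: 78.1
```

Run:
```python
from h import *
np.set_printoptions(suppress=True,precision=4)
s=sensors.sense(); print(s['eef_pos'],s['contact_force'],s['opening']*85.4)
print(to(550.5,-20.5,165,np.pi+.12))
```

```text
[ 618.4033 -235.607   171.0172] [-0.5069 -0.0047 -0.6292] 8.943188996497598
[ 0.0002 -0.0007 -0.0858  0.0605  0.2173  0.0061]
```

Scaled: -0.086 rad / 1.5708 = -0.0547.

>>> move_arm(motion=[[0, 0, -0.0547, 0.0605, 0.217, 0.006, 0], [0, 0, -0.0547, 0.0605, 0.217, 0.006, 0], [0, 0, -0.0547, 0.0605, 0.217, 0.006, 0], [0, 0, -0.0547, 0.0605, 0.217, 0.006, 0], [0, 0, -0.0547, 0.0605, 0.217, 0.006, 0], [0, 0, -0.0547, 0.0605, 0.217, 0.006, 0], [0, 0, -0.0547, 0.0605, 0.217, 0.006, 0]])

```text
clock: 13.35
eef_pos: [551.3, -21.9, 164.9]
tcp_rot: [-3.141, -0.0, -3.022]
contact_force: [-0.2, -0.5, -0.6]
opening: 0.102
grasp_force: 78.3
```

Run:
```python
from h import *
np.set_printoptions(suppress=True,precision=4)
s=sensors.sense(); save('wrist','w5'); save('scene','s5'); print(s['eef_pos'],s['tcp_rot'])
p=load('w5')[0][150:400,160:400,::-1]; q=load('s5')[0][150:290,210:380,::-1]
cv2.imwrite('pics/v5.png',np.hstack([cv2.resize(p,None,fx=2,fy=2)[:500,:],cv2.resize(q,None,fx=1.8,fy=3.575)[:500,:300]]))
cv2.imwrite('pics/v5.png',cv2.resize(p,(576,600)))
```

```text
[551.3094 -21.9267 164.8836] [-3.1414 -0.0004 -3.0225]
```

View pics/v5.png

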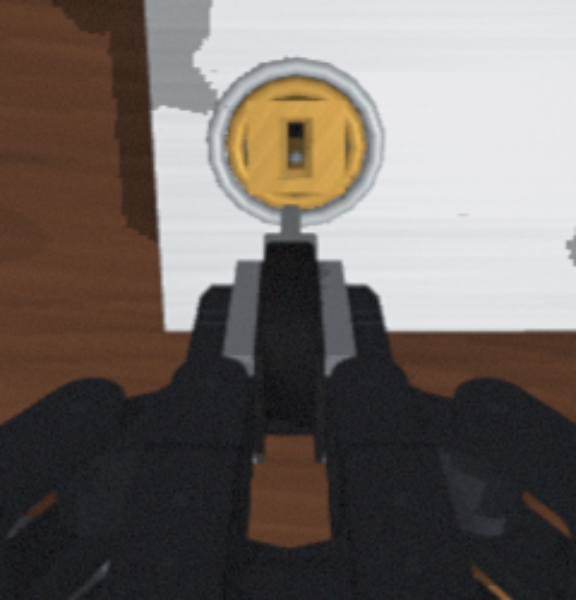

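The crop shows the slot mouth centred at about (295,148) and the blade tip at (290,207), aligned and slightly left. I'll quantify the offset.

Run:
```python
from h import *
np.set_printoptions(suppress=True,precision=2)
p,d,K,T=load('w5'); C=cloud(d,K,T)
hsv=cv2.cvtColor(p,cv2.COLOR_RGB2HSV)
f=lambda x,y:(x/2.4+160,y/2.4+150)
y=((hsv[...,1]>110)&(hsv[...,0]>12)&(hsv[...,0]<32)&(hsv[...,2]>90)); k=np.zeros(y.shape,np.uint8);k[175:238,248:320]=y[175:238,248:320]
c=max(cv2.findContours(k,0,1)[0],key=cv2.contourArea); e=cv2.fitEllipse(cv2.convexHull(c)); print('lock',e,plane(e[0],63,K,T))
for a in ((278,118),(312,118),(278,178),(312,178),(295,148)): print('slot',plane(f(*a),63,K,T))
for a in ((280,207),(300,207),(280,232),(301,232)): print('blade',plane(f(*a),122,K,T))
for a in ((264,236),(317,236)): print('shoulder',plane(f(*a),155,K,T))
u,v=map(int,f(290,215)); print('blade pts',C[v-3:v+8,u-4:u+5].reshape(11,9,3)[:,4])
g=cv2.cvtColor(p,cv2.COLOR_RGB2GRAY); print(g[236:250,274:290]); print(g[196:228,276:292])
```

```text
lock ((283.11798095703125, 209.28240966796875), (54.773094177246094, 57.50156021118164), 89.21992492675781) [[549.54 -19.98  63.  ]]
slot [[541.52 -27.01  63.  ]]
slot [[540.13 -15.41  63.  ]]
slot [[563.48 -24.51  63.  ]]
slot [[562.05 -12.58  63.  ]]
slot [[551.64 -19.89  63.  ]]
blade [[548.97 -24.76 122.  ]]
blade [[548.32 -19.37 122.  ]]
blade [[556.39 -23.91 122.  ]]
blade [[555.7  -18.17 122.  ]]
shoulder [[542.23 -28.79 155.  ]]
shoulder [[540.81 -16.87 155.  ]]
blade pts [[543.99 -23.15 132.58]
 [543.79 -23.17 134.57]
 [543.98 -23.14 135.65]
 [544.17 -23.12 136.7 ]
 [544.58 -23.07 137.24]
 [544.02 -23.13 139.94]
 [544.24 -23.1  140.89]
 [543.79 -23.15 143.27]
 [543.8  -23.15 144.62]
 [544.28 -23.09 144.94]
 [544.17 -23.1  146.53]]
[[117 124 131 122  98  90  91  92  92  95 110 132 136 135 137 142]
 [117 113 107 102  93  94  93  94  95  93 102 108  96  95 104 110]
 [148 142 131 109  95  95  94  93  99  95  96 106 112 117 125 130]
 [171 169 150 108  96  93  97  95  96  95 102 121 144 150 157 158]
 [195 194 169 118  97  95  96  94  94  94 106 141 174 180 180 185]
 [191 194 174 1
[... 2033 characters left out ...]
  93  93 113 122 128 152 166]
 [154 147 140 121  72  80  85  87  84  82  91 114 123 126 151 167]
 [155 145 141 122  83  82  85  83  86  86  98 113 120 128 153 166]
 [153 146 141 128 109 107 106 110 111 111 111 120 122 129 152 164]
 [152 143 140 138 136 136 137 136 140 133 131 129 122 128 148 163]
 [154 146 143 142 138 140 140 138 137 134 129 126 123 126 149 162]
 [153 147 141 139 138 137 136 135 133 131 130 125 123 130 149 159]
 [143 141 139 140 141 143 143 148 152 153 151 151 149 150 157 162]
 [160 157 155 157 162 162 164 163 163 163 165 166 163 162 160 161]
 [158 159 160 163 166 168 169 165 165 165 165 163 162 162 159 162]
 [158 157 162 163 166 167 165 165 165 166 164 163 163 159 165 167]]
```

Slot centre is about (551.5,-19.9) and the key about (552.3,-22.3). I'll shift by tool (+0.6, +2.5) mm and descend to just above the mouth, then enter gently.

>>> move_arm(motion=[[0, 0, 0, 0.0006, 0.0025, 0.02, 0], [0, 0, 0, 0.0006, 0.0025, 0.04, 0], [0, 0, 0, 0.0006, 0.0025, 0.055, 0], [0, 0, 0, 0.0006, 0.0025, 0.06, 0], [0, 0, 0, 0.0006, 0.0025, 0.065, 0], [0, 0, 0, 0.0006, 0.0025, 0.068, 0], [0, 0, 0, 0.0006, 0.0025, 0.068, 0]])

```text
clock: 14.32
eef_pos: [550.5, -18.7, 97.4]
tcp_rot: [-3.141, 0.001, -3.021]
contact_force: [1.0, -3.1, -2.7]
opening: 0.109
grasp_force: 78.2
```

Run:
```python
from h import *
s=sensors.sense(); save('wrist','w6'); print(s['eef_pos'],s['tcp_rot'],s['contact_force'],s['wrist_torque'])
p=load('w6')[0][190:290,230:330,::-1]
cv2.imwrite('pics/v6.png',cv2.resize(p,(600,600),interpolation=cv2.INTER_CUBIC))
```

```text
[550.50699871 -18.67141999  97.44821944] [-3.14115377e+00  6.45541678e-04 -3.02118226e+00] [ 0.97004163 -3.08633296 -2.65494117] [-0.58324456 -0.20909718  0.00271539]
```

View pics/v6.png

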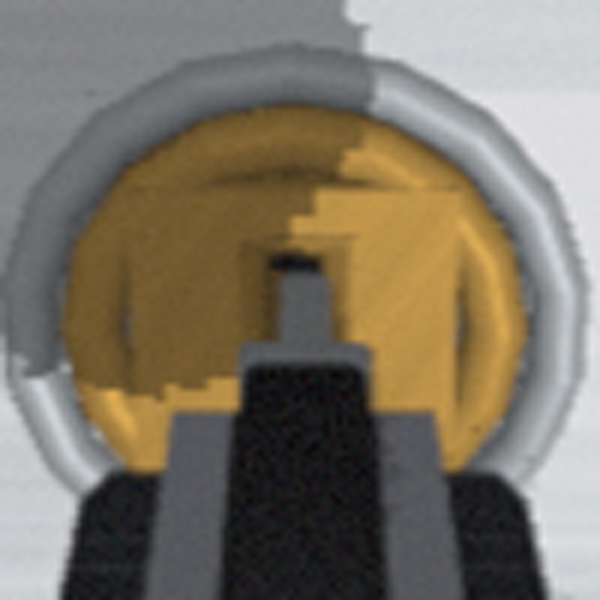

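The blade is in the mouth (centre about 305 against slot 300), touching the +y side slightly. I'll shift back 0.8 mm and continue down.

>>> move_arm(motion=[[0, 0, 0, 0, -0.0008, 0.002, 0], [0, 0, 0, 0, -0.0008, 0.005, 0], [0, 0, 0, 0, -0.0008, 0.008, 0], [0, 0, 0, 0, -0.0008, 0.01, 0], [0, 0, 0, 0, -0.0008, 0.01, 0]])

```text
clock: 15.0
eef_pos: [549.9, -19.3, 86.9]
tcp_rot: [3.142, -0.001, -3.021]
contact_force: [-0.6, -1.7, -2.7]
opening: 0.103
grasp_force: 78.2
```

Run:
```python
from h import *
np.set_printoptions(suppress=True,precision=2)
s=sensors.sense(); print(s['eef_pos'],s['tcp_rot'],s['contact_force'],s['wrist_torque'])
```

```text
[549.87 -19.33  86.88] [ 3.14 -0.   -3.02] [-0.61 -1.67 -2.66] [-0.44  0.05  0.01]
```

Scaled: -0.03 rad / 1.5708 = -0.0191.

>>> move_arm(motion=[[0, 0, 0, 0, -0.0004, 0.003, 0], [0, 0.0191, 0, 0, -0.0004, 0.006, 0], [0, -0.0191, 0, 0, -0.0004, 0.008, 0], [0, 0.0191, 0, 0, -0.0004, 0.01, 0], [0, -0.0191, 0, 0, -0.0004, 0.012, 0], [0, 0, 0, 0, -0.0004, 0.013, 0], [0, 0, 0, 0, -0.0004, 0.014, 0], [0, 0, 0, 0, -0.0004, 0.014, 0]])

```text
clock: 16.0
eef_pos: [550.4, -19.4, 73.4]
tcp_rot: [3.141, -0.001, -3.021]
contact_force: [-2.3, -0.1, 6.1]
opening: 0.102
grasp_force: 79.3
```

Run:
```python
from h import *
np.set_printoptions(suppress=True,precision=2)
s=sensors.sense(); print(s['eef_pos'],s['tcp_rot'],s['contact_force'],s['wrist_torque'])
```

```text
[550.44 -19.42  73.4 ] [ 3.14 -0.   -3.02] [-2.27 -0.07  6.13] [0.16 0.42 0.02]
```

Scaled: -0.02 rad / 1.5708 = -0.0127.

>>> move_arm(motion=[[0, 0.0127, 0, 0, 0, 0.001, 0], [0, -0.0127, 0, 0, 0, 0.002, 0], [0, 0, 0, 0, 0, 0.003, 0], [0, 0, 0, 0, 0, 0.003, 0], [0, 0, 0, 0, 0, 0.003, 0]])

```text
clock: 16.62
eef_pos: [551.1, -19.4, 72.8]
tcp_rot: [3.141, 0.001, -3.021]
contact_force: [-10.0, 1.3, 31.6]
opening: 0.104
grasp_force: 83.4
```

Run:
```python
from h import *
np.set_printoptions(suppress=True,precision=2)
s=sensors.sense(); save('wrist','w7'); print(s['eef_pos'],s['tcp_rot'],s['contact_force'],s['wrist_torque'],s['qpos'])
p,d,K,T=load('w7'); C=cloud(d,K,T)
cv2.imwrite('pics/v7.png',cv2.resize(p[190:290,230:330,::-1],(600,600),interpolation=cv2.INTER_CUBIC))
```

```text
[551.11 -19.37  72.76] [ 3.14  0.   -3.02] [-10.04   1.28  31.62] [ 0.24  1.71 -0.01] [-0.04  0.44  1.91  0.    0.78 -1.73]
```

View pics/v7.png

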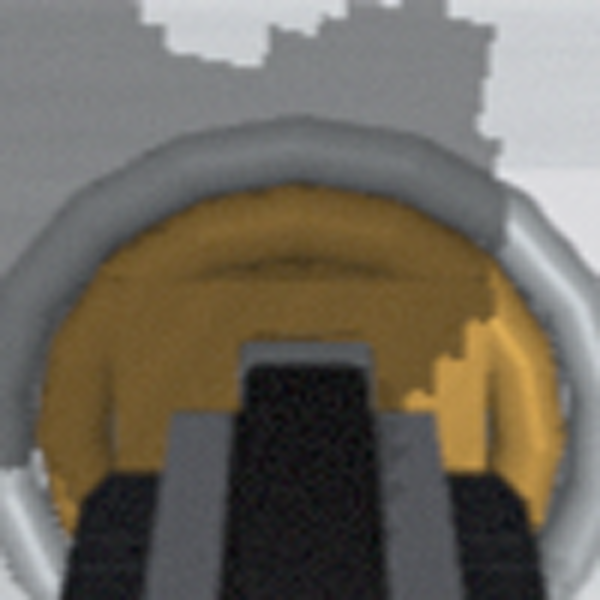

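The shoulder is seated on the plug face with no blade visible, at a hard stop of 31 N, so the key is home. I'll ease the push to about 15 N and turn clockwise.

Scaled: 0.75 rad / 1.5708 = 0.4775.

>>> move_arm(motion=[[0, 0, 0, 0.0005, 0, -0.001, 0], [0, 0, 0, 0.0005, 0, -0.001, 0], [0, 0, 0.0955, 0.0004, 0.0001, -0.001, 0], [0, 0, 0.191, 0.0003, 0.0002, -0.001, 0], [0, 0, 0.2865, 0.0002, 0.0003, -0.001, 0], [0, 0, 0.382, 0.0001, 0.0005, -0.001, 0], [0, 0, 0.4775, 0, 0.0006, -0.001, 0], [0, 0, 0.4775, 0, 0.0006, -0.001, 0]])

```text
clock: 17.68
eef_pos: [551.3, -19.2, 72.9]
tcp_rot: [3.141, 0.001, 2.51]
contact_force: [-5.2, -2.0, 18.7]
opening: 0.104
grasp_force: 81.5
```

Run:
```python
from h import *
np.set_printoptions(suppress=True,precision=2)
s=sensors.sense(); print(s['eef_pos'],s['tcp_rot'],s['contact_force'],s['wrist_torque'],s['opening']*85.4)
```

```text
[551.29 -19.24  72.89] [3.14 0.   2.51] [-5.17 -2.03 18.68] [-0.31  0.92  0.07] 8.844197528700665
```

Scaled: 0.75 rad / 1.5708 = 0.4775.

>>> move_arm(motion=[[0, 0, 0.0955, 0, 0, 0, 0], [0, 0, 0.191, -0.0001, 0.0001, 0, 0], [0, 0, 0.2865, -0.0001, 0.0002, 0, 0], [0, 0, 0.382, -0.0002, 0.0003, 0, 0], [0, 0, 0.4775, -0.0002, 0.0003, 0, 0], [0, 0, 0.522, -0.0002, 0.0003, 0, 0], [0, 0, 0.522, -0.0002, 0.0003, 0, 0], [0, 0, 0.522, -0.0002, 0.0003, 0, 0]])

```text
clock: 18.68
eef_pos: [551.1, -19.2, 72.9]
tcp_rot: [3.142, 0.001, 1.692]
contact_force: [-7.7, -2.0, 21.0]
opening: 0.106
grasp_force: 82.0
```

Run:
```python
from h import *
np.set_printoptions(suppress=True,precision=2)
s=sensors.sense(); print(s['eef_pos'],s['tcp_rot'],np.pi*2-3.0212-s['tcp_rot'][2],s['contact_force'],s['wrist_torque'],s['opening']*85.4)
```

```text
[551.12 -19.22  72.93] [3.14 0.   1.69] 1.5697829414325997 [-7.72 -2.01 21.03] [-0.54  1.29  0.04] 9.067473352951264
```

Scaled: 0.05 rad / 1.5708 = 0.0318.

>>> move_arm(motion=[[0, 0, 0.0318, 0.0003, 0, 0, 0], [0, 0, 0.0318, 0.0003, 0, 0, 0], [0, 0, 0.0318, 0.0003, 0, 0, 0]])

```text
clock: 19.05
eef_pos: [551.0, -19.1, 72.9]
tcp_rot: [-3.142, 0.001, 1.643]
contact_force: [-7.0, -3.9, 22.2]
opening: 0.105
grasp_force: 82.0
```

Run:
```python
from h import *
np.set_printoptions(suppress=True,precision=2)
s=sensors.sense(); print(s['eef_pos'],s['tcp_rot'],np.pi*2-3.0212-s['tcp_rot'][2],s['contact_force'],s['wrist_torque'],s['opening']*85.4)
p,d=save('wrist','w8'); K,T=load('w8')[2:]; C=cloud(d,K,T)
m=(np.abs(C[...,2]-104)<4)&(np.hypot(C[...,0]-514,C[...,1]-131)<40)
if m.sum()>20:
    k=(C[m].min(0)+C[m].max(0))/2; e=k[:2]-[581.7,104.1]; print('lever',m.sum(),np.arctan2(-e[0],e[1])-.12,np.hypot(*e))
cv2.imwrite('pics/v8.png',p[:,:,::-1])
```

```text
[551.02 -19.13  72.89] [-3.14  0.    1.64] 1.6189709818200333 [-7.02 -3.93 22.18] [-0.74  1.39  0.43] 8.978786966451295
```

View pics/v8.png

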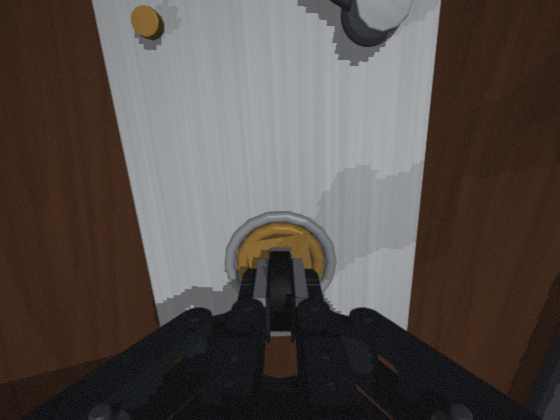

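The key is seated and turned to the stop: the torque rose to 0.43 N m. I'll do a numeric lever check from the scene camera before handing in.

Run:
```python
from h import *
p,d=save('scene','s9'); K,T=load('s9')[2:]; C=cloud(d,K,T)
m=(C[...,2]>85)&(C[...,2]<110)&(np.hypot(C[...,0]-582,C[...,1]-104)<95)&(p.max(2)<70)&(C[...,1]>60)
if m.sum(): k=np.median(C[m],0); print(m.sum(),k,np.arctan2(581.7-k[0],k[1]-104.1)-.12)
```

```text
29 [522.28546633 133.98559142  98.8012728 ] 0.9847505111234817
```

```bash
python3 -c "
from h import *
print(order.sign_off())"
```

```text
the job is handed in; nothing more can be done
None
```

I handed the job in with the key home, turned clockwise to its stop and still gripped, and the lever at the middle stud (about 1.04 rad); I overshot the lever to the third stud once and swung it back, before taking the key.

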